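# Hold the tubing pump's pressure arm open

## Task

The tubing is out of the roller pump and I want to lay in a new length. First slide the pump's speed control all the way down to zero so that the rollers cannot start up, then take the sprung pressure arm, swing it away from the roller wheel right back against its stop pin, and keep it there: finish with your gripper still holding the arm open against its spring. Leave the tip box, bottle, beaker and pen cup around the pump where they stand.

Things in the scene. Friction and masses are not known exactly. Their poses are not given: they have to be found in the camera images.
- pump: Roller pump, fixed: white casing, flat level top (deck), 240 mm (its x) by 220 mm (its y), deck 100 mm above the bench. Origin: centre of its underside on the bench; z up; its front, with the controls, faces -x, its left side is +y. On it: in front the speed slide, behind it, on a grey plate, the roller wheel, two black tube holders 20 mm high (x -22, +90, y 62 mm), the pressure arm.
- rotor (a point): Centre of the top of the roller wheel (six steel rollers between two discs, upright axis, 56 mm across), 132 mm above the bench.
- stop_pin (a point): Top centre of the stop pin on the deck: black rubber sleeve 11 mm across on a steel pin, top 124 mm above the bench. The side of the pressure arm's bar meets it when fully open.
- speed_slide (a joint): Position of the pump's speed control in m: 0 = zero speed, at the left end of its slot (the pump's +y end, the thin end of the printed scale of growing bars), 0.060 = full speed, at the right end. It grows as the cap moves along the pump's -y. Hard end stops at both ends; it slides with about 1.6 N of friction and stays where it is left.
- slide_cap (a point): Centre of the top of the speed control's black cap. The cap is 12 mm along its travel (the pump's y), 22 mm across (the pump's x) and stands 17 mm above the deck, this point 117 mm above the bench. The slot runs along the pump's y at its x = -85 mm, the cap centre going from y = +50 mm (zero) to y = -10 mm (full).
- pivot_swing (a joint): Swing of the pressure arm in rad about its upright pivot: 0 = closed, its shoe against the rollers; 0.65 = fully open, the bar against the stop pin. It grows as the arm turns anticlockwise seen from above, the grip post moving towards the pump's right side (-y). A spring always drives it back to 0: at the post it takes about 4 N to start it and 7 N to hold it at the stop.
- pressure_arm: The pressure arm: an aluminium bar 16 mm wide, 12 mm thick, lying level 10 to 22 mm above the deck, with a hollow white shoe on the side towards the rollers and an upright black grip post at its free end. Origin on the pivot axis 6 mm above the deck; the bar runs along its own -x to the post, 130 mm away; its z is up.
- grip_post (a point): A point on the axis of the grip post, 18 mm below its top end. The post is a black upright cylinder 16 mm in diameter standing up from the end of the bar, from 22 mm to 58 mm above the deck (122 to 158 mm above the bench); this point lies 140 mm above the bench.
- pivot_axis (a point): A point on the upright pivot axis of the pressure arm, at the height of the bar (116 mm above the bench). The post circles this axis at 130 mm.
- tip_box: Bystander, loose: purple pipette-tip box with yellow tips, 118 x 80 mm, 68 mm high, left of the pump. Origin: centre of its underside.
- reagent_bottle: Bystander, loose: amber bottle with a red cap, 68 mm across, 150 mm high, behind the pump. Origin: centre of its underside.
- beaker: Bystander, loose: clear plastic beaker, 84 mm across, 105 mm high, right of the pump. Origin: centre of its underside.
- pen_cup: Bystander, loose: white cup 80 mm across and 85 mm high with pens up to 133 mm high, behind the pump. Origin: centre of its underside.

How it is judged:
On the way, in this order (a step that is already met when the one before it is completed fails the run):
1. the speed control is slid down to zero while the pressure arm is still closed (value of joint speed_slide below 0.003 m and value of joint pivot_swing below 0.08 rad), for 0.2 s.
2. the pressure arm is held open against its stop by the gripper (value of joint pivot_swing above 0.61 rad and contact force between the fingers and pressure_arm above 3 N), for 0.3 s.
At the end, for the whole second after the job is handed in: The pressure arm is open against its stop pin (swing above 0.61 of 0.65 rad) and the gripper's fingers hold it there against the spring (more than 3 N between fingers and arm); the speed control is at zero (within 3 mm of its zero end) (all of step 2 and value of joint speed_slide below 0.003 m); the arm keeps its last pose, push and grip.
It fails at once if the pressure arm is swung open before the speed control is at zero (value of joint pivot_swing above 0.15 rad and value of joint speed_slide above 0.006 m).
It fails at once if a bystander (tip box, bottle, beaker or pen cup) is shifted by more than 25 mm or tipped (distance of any of tip_box, reagent_bottle, beaker, pen_cup from where it was at the start of the episode above 0.025 m or angle between any of tip_box, reagent_bottle, beaker, pen_cup's own z axis and vertical above 0.4 rad).
It also fails if it takes over 48 s, if anything falls off the work surface, if the arm or the gripper's body presses on something with over 40 N, if the wrist force passes 120 N, or if a joint passes its speed limit or range.

## Robot

A 7-joint arm with a two-finger parallel gripper is mounted at the origin on the work surface. World frame = base frame: x ahead of the robot, y to its left, z up, the work surface at z = 0. Lengths are in m, angles in rad, forces in N, time in s.
With the tool pointing down it reaches from about 0.4 to 0.875 m from the base axis. Payload 4.4 kg.
Tool frame: the origin (TCP) lies midway between the tips of the shut fingers; the grasp point (between the pads) lies 19 mm behind it; z points along the fingers, y is the line along which they close (so a half turn about z gives the same grasp; the last joint's range is limited). The gripper opens to 85 mm and grips with 20 to 120 N. Pads are 22 mm wide; open, the fingers measure 114 mm over their backs; the gripper's body (76 mm by 85 mm) begins 54 mm behind the grasp point. The pads swing forward as they close: fully open they stand 13 mm farther back than shut.
Start: joints at [1.238, 0.628, 0.038, 1.517, -0.027, 0.996, -0.02], TCP at [0.171, -0.627, 0.231] pointing down, gripper open.
Joint ranges: [-3.06, 3.06], [-0.37, 2.12], [-1.25, 1.32], [0.18, 2.47], [-1.1, 4.24], [0.23, 1.98], [-2.94, 2.94]. Speed limits (rad/s): [2.57, 2.57, 3.14, 3.14, 3.14, 3.14, 3.14].

## Interface

Orientations are given as [roll, pitch, yaw] about the fixed x, y, z axes, in that order (R = Rz(yaw) Ry(pitch) Rx(roll)).
In Python, from cell import ctrl, vision gives the robot as it stands.
- The arm moves only by the tool servo_tool, never from a script. Its argument "steps" is a list of rows, each a list of 3 entries, a list of its own where there are three numbers: the closure, from -1 (fully open) to 1 (shut), then the shift along the tool's x, y, z in a scale on which 1.0 is 0.6 m, then the turn, a rotation vector about the tool's x, y, z in a scale on which 1.0 is 120 degrees. In form: [[hand, [tx, ty, tz], [ax, ay, az]], ...]. A call has 1 to 20 rows; each row is the pose to reach, as a shift and turn from the pose commanded when the call began, along the tool's axes at that moment; what a row does not reach only later rows make up. A row lasts 1/12 s, in which the tool goes at most 41.7 mm and 7.16 degrees, less where a joint would pass 70% of its speed; a pose out of reach is approached as far as the arm can. A call with a gripper value outside its range is refused whole. The fingers move at their own pace and stop on an object; "squeeze" is the grip in N (left out, the last holds). Time passes only in rows, so rows that repeat a pose let the fingers close. It gives the time, the measured TCP pose, the force, the opening and the grip force at its end, in the units of the state.
- ctrl.state(): the state, without advancing time (a new reading comes with each control period).
- vision.snapshot(name): name is "scene" or "top" or "wrist"; returns a dict with "image" (400x640x3 uint8, red, green, blue), "fov_y" (degrees; the focal length in pixels is half the picture's height over the tangent of half this angle, whatever the lens; pixels are square), "cx", "cy" (the principal point, pixels), "k1" (the pictures are not rectified: a ray, as slopes to the right and down, at radius r is drawn at 1 + k1 r^2 times it, then the intrinsics apply), "position" and "rotation" of the camera in the world; the wrist camera has in their place "tool_from_camera" (4x4, takes a point from camera to tool coordinates, whose origin is the TCP and whose axes are the flange's). Camera axes: x right, y down, z forward; pixel columns grow to the right and rows downward; lengths in m; the calibration is good to about 2 mm. A picture is of the moment at which its call begins: read the wrist's pose just before it. There is no depth.
- ctrl.close_job(): hands the job in; it is judged then, once.
The state is a dict: "time": time; "joint_pos": joint angles; "qd": joint speeds; "effort": joint torques, N m; "tool_pos": TCP position; "orientation": TCP orientation; "ft_force": force on the tool from outside, world axes, zero at the start; "ft_torque": the same for the moment, N m; "opening": finger opening in m; "grasp_force": force on a finger pad.
Only numpy, scipy, OpenCV 4.12 (cv2) and the standard library are available. Lean on these libraries where they do the work, as an engineer would, in place of code of your own. Each camera call takes 0.05 s, during which the arm holds its last target. There are 200 camera calls.

## Working session

There is one attempt and no reset: what is moved stays moved. The work goes in short steps, Python scripts to look and compute and a tool call to move; the robot and the scene stay as the last step left them, time stands still between calls to the robot, and variables do not carry over. Pictures are saved under pics/ and viewed, at most 10 in all, crops included, and the job is handed in when it is done.

Besides the shell and the picture viewer there is one more tool, called after "Call:" in YAML: its name, and indented under it one key for each argument. servo_tool: Moves the arm, as the interface text tells. Its arguments: {"type":"object","properties":{"steps":{"type":"array","items":{"type":"array"}},"squeeze":{"type":"number"}},"required":["steps"]}

```bash
mkdir -p pics; cat > h.py <<'E'
import numpy as np, cv2, pickle
from cell import ctrl, vision
from scipy.spatial.transform import Rotation as R
def snap(n):
    s=ctrl.state(); d=vision.snapshot(n); d=dict(d)
    if n=="wrist":
        T=np.eye(4);T[:3,:3]=R.from_euler('xyz',s["orientation"]).as_matrix();T[:3,3]=s["tool_pos"]
        M=T@np.array(d["tool_from_camera"]); d["position"]=M[:3,3]; d["rotation"]=M[:3,:3]
    d["position"]=np.array(d["position"]);d["rotation"]=np.array(d["rotation"])
    return d
def cam(d):
    f=200/np.tan(np.radians(d["fov_y"])/2)
    return np.array([[f,0,d["cx"]],[0,f,d["cy"]],[0,0,1.]]),np.array([d["k1"],0,0,0,0.])
def proj(d,P):
    K,k=cam(d);Rt=d["rotation"].T
    return cv2.projectPoints(np.atleast_2d(np.array(P,float)),cv2.Rodrigues(Rt)[0],-Rt@d["position"],K,k)[0][:,0]
def ray(d,uv):
    K,k=cam(d);u=cv2.undistortPoints(np.array(uv,float).reshape(-1,1,2),K,k)[:,0]
    v=np.c_[u,np.ones(len(u))]@d["rotation"].T
    return v/np.linalg.norm(v,axis=1)[:,None]
def atz(d,uv,z):
    v=ray(d,uv);return d["position"]+v*((z-d["position"][2])/v[:,2])[:,None]
def tri(obs):
    A=0;b=0
    for d,uv in obs:
        v=ray(d,[uv])[0];P=np.eye(3)-np.outer(v,v);A=A+P;b=b+P@d["position"]
    return np.linalg.solve(A,b)
E
python3 - <<'E'
from h import *
for n in("scene","top","wrist"):
    d=snap(n);pickle.dump(d,open(n+"0.pkl","wb"));cv2.imwrite(f"pics/{n}0.png",d["image"][:,:,::-1]);print(n,d["position"],d["fov_y"],d["k1"])
print(ctrl.state())
E
```

```text
scene [ 1.23431659 -0.31043204  0.59350223] 53.99385004736699 -0.0026588371269885545
top [0.52387378 0.0321149  1.08060723] 50.408333467668 -0.0998463173928113
wrist [ 0.24094613 -0.60741328  0.37299265] 58.024993966247195 0.006468881910814264
{'time': 0.15, 'joint_pos': array([ 1.23820273,  0.62911656,  0.038469  ,  1.51811201, -0.02698065,
        0.99634589, -0.02003803]), 'qd': array([ 0.00210632, -0.00133869, -0.00033793, -0.00408744,  0.00040015,
        0.00091017,  0.00069285]), 'effort': array([ 2.73123071e-03, -5.63794041e+01,  1.22810394e+00, -1.93647873e+01,
        1.11730420e-02,  7.44646182e-03,  7.38834530e-06]), 'tool_pos': array([ 0.17125566, -0.62654188,  0.23062024]), 'orientation': array([-3.14012969e+00,  3.42926945e-05,  2.66750049e-01]), 'ft_force': array([-0.44847415,  0.49754435, -0.02909904]), 'ft_torque': array([ 0.0271614 , -0.01457686,  0.01066302]), 'grasp_force': 0.0, 'opening': 0.08530752919318363}
```

View pics/top0.png

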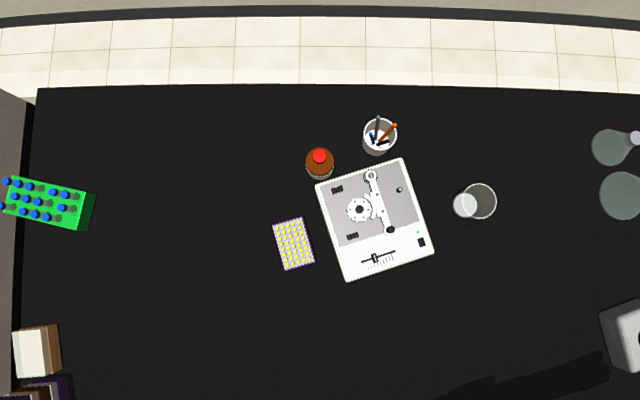

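View pics/scene0.png

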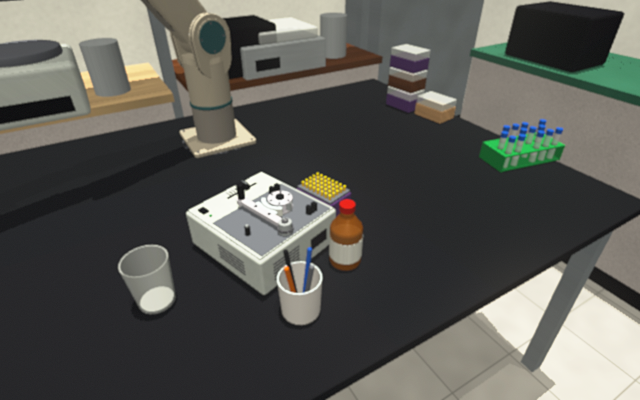

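The top view shows the pump deck with corners at about (316,185), (402,158), (434,253), (346,281). The slide cap is near (375,258), the post at (390,230), the pivot at (371,175) and the stop pin at (399,190). The scene view shows the same layout from behind. I'll enlarge both views.

```bash
python3 - <<'E'
from h import *
t=pickle.load(open("top0.pkl","rb"));s=pickle.load(open("scene0.pkl","rb"))
a=cv2.resize(t["image"][150:290,305:445],None,fx=4,fy=4,interpolation=2)
b=cv2.resize(s["image"][165:295,180:345],None,fx=4.8,fy=4.6,interpolation=2)
cv2.imwrite("pics/tc.png",a[:,:,::-1]);cv2.imwrite("pics/sc.png",b[:,:,::-1])
c=atz(t,[(316,185),(402,158),(434,253),(346,281)],.1);print(c.round(3))
E
```

```text
Traceback (most recent call last):
  File "h.py", line 22, in atz
    v=ray(d,uv);return d["position"]+v*((z-d["position"][2])/v[:,2])[:,None]
  File "h.py", line 20, in ray
    return v/np.linalg.norm(v,axis=1)[:,None]
             ~~~~~~~~~~~~~~^^^^^^^^^^
numpy.exceptions.AxisError: axis 1 is out of bounds for array of dimension 1
```

View pics/tc.png

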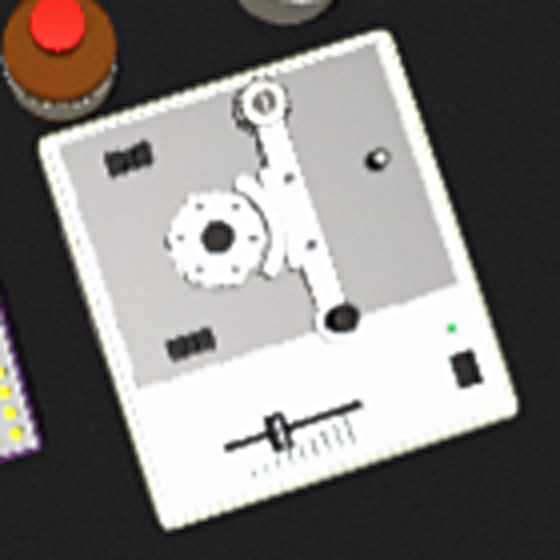

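View pics/sc.png

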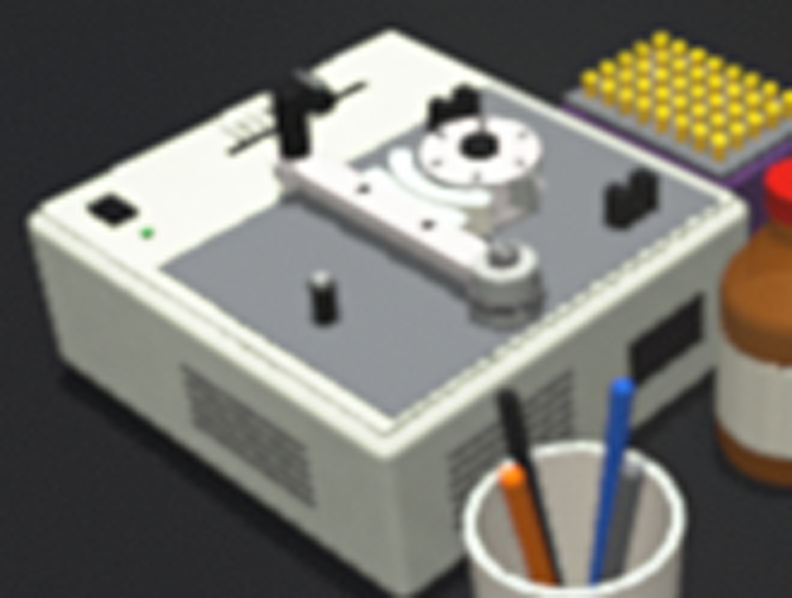

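```bash
sed -i 's/,K,k)\[:,0\]/,K,k).reshape(-1,2)/; s/,K,k)\[0\]\[:,0\]/,K,k)[0].reshape(-1,2)/' h.py; cat > m.py <<'E'
from h import *
t=pickle.load(open("top0.pkl","rb"));s=pickle.load(open("scene0.pkl","rb"))
T=lambda p:((p[0]+.5)/4-.5+305,(p[1]+.5)/4-.5+150)
S=lambda p:((p[0]+.5)/4.8-.5+180,(p[1]+.5)/4.6-.5+165)
c=atz(t,[T(p) for p in[(38,143),(390,29),(520,412),(163,530)]],.1)
cs=atz(s,[S(p) for p in[(748,203),(388,440),(28,215),(390,29)]],.1)
print("corners top\n",c.round(4),"\nscene\n",cs.round(4))
# pump fit: model corners BL,BR,FR,FL
m=np.array([[.12,.11],[.12,-.11],[-.12,-.11],[-.12,.11]])
def fit(c):
    q=c[:,:2]-c[:,:2].mean(0);z=np.vdot(m@[1,1j],q@[1,1j]);return np.angle(z),c[:,:2].mean(0)
for x in(c,cs,(c+cs)/2):print(fit(x))
pts=dict(post_top=((343,317),(294,88)),cap=((279,430),(318,84)),pivot=((264,102),(503,253)),stop=((379,157),(321,278)),rotor=((217,237),(479,146)))
yaw,o=fit((c+cs)/2);Rz=np.array([[np.cos(yaw),-np.sin(yaw)],[np.sin(yaw),np.cos(yaw)]])
for n,(a,b) in pts.items():
    p=tri([(t,T(a)),(s,S(b))]);print(n,p.round(4),"pump",(Rz.T@(p[:2]-o)).round(4))
E
python3 m.py
```

```text
Traceback (most recent call last):
  File "m.py", line 5, in <module>
    c=atz(t,[T(p) for p in[(38,143),(390,29),(520,412),(163,530)]],.1)
  File "h.py", line 22, in atz
    v=ray(d,uv);return d["position"]+v*((z-d["position"][2])/v[:,2])[:,None]
  File "h.py", line 20, in ray
    return v/np.linalg.norm(v,axis=1)[:,None]
             ~~~~~~~~~~~~~~^^^^^^^^^^
numpy.exceptions.AxisError: axis 1 is out of bounds for array of dimension 1
```

```bash
python3 -c "
import pickle
for n in('top','scene'):print(pickle.load(open(n+'0.pkl','rb'))['rotation'])"; cat >> h.py <<'E'
def fixrot(d):
    r=np.array(d["rotation"],float)
    if r.shape==(3,):d["rotation"]=R.from_euler('xyz',r).as_matrix()
    return d
_s=snap
def snap(n):return fixrot(_s(n))
E
sed -i 's/t=pickle.load(open("top0.pkl","rb"));s=pickle.load(open("scene0.pkl","rb"))/t,s=[fixrot(pickle.load(open(n,"rb"))) for n in("top0.pkl","scene0.pkl")]/' m.py; python3 m.py
```

```text
[-3.0501424   0.01370142 -1.55688869]
[-2.16958041  0.00663429  1.04193809]
corners top
 [[ 0.6623  0.0578  0.1   ]
 [ 0.7325 -0.1478  0.1   ]
 [ 0.5096 -0.2223  0.1   ]
 [ 0.4402 -0.0169  0.1   ]] 
scene
 [[ 0.6699  0.0535  0.1   ]
 [ 0.7331 -0.1452  0.1   ]
 [ 0.5156 -0.2232  0.1   ]
 [ 0.4434 -0.0203  0.1   ]]
(np.float64(0.32538477949209405), array([ 0.58611819, -0.08229705]))
(np.float64(0.327478481934255), array([ 0.59050034, -0.08379796]))
(np.float64(0.32642572201965653), array([ 0.58830926, -0.0830475 ]))
post_top [ 0.5611 -0.1103  0.1571] pump [-0.0345 -0.0171]
cap [ 0.4987 -0.0803  0.1151] pump [-0.084   0.0314]
pivot [ 0.683  -0.0708  0.1292] pump [ 0.0936 -0.0188]
stop [ 0.6534 -0.1373  0.1227] pump [ 0.0442 -0.0722]
rotor [ 0.606  -0.0447  0.1288] pump [0.029  0.0307]
```

```bash
cat > p.py <<'E'
from h import *
yaw=.3264;o=np.array([.5883,-.0830])
Rz=np.array([[np.cos(yaw),-np.sin(yaw)],[np.sin(yaw),np.cos(yaw)]])
def W(x,y,z):return np.r_[o+Rz@[x,y],z]
def rel(P,dyaw=0):
    """shift in current tool axes to world P, turn deg to bring tool x to pump yaw+dyaw"""
    s=ctrl.state();M=R.from_euler('xyz',s["orientation"])
    tgt=R.from_euler('xyz',[np.pi,0,yaw+dyaw])
    return (M.inv().apply(np.array(P)-s["tool_pos"])*1000).round(1),np.degrees((M.inv()*tgt).as_rotvec()).round(2)
E
python3 -c "
from p import *
print(W(-.085,-.005,.2),rel(W(-.085,-.005,.2)))"
```

```text
[ 0.50939094 -0.11499     0.2       ] (array([ 461. , -404.3,   31.2]), array([-0.08, -0.  , -3.42]))
```

Units first: shifts go in shares of 0.6 m and turns go in shares of 120 degrees. So 0.461 m / 0.6 = 0.7683, 0.005 m / 0.6 = 0.0083, -3.4 degrees / 120 = -0.0283.

Call:
servo_tool:
  steps:
    - [1, [0.05, -0.0433, 0], [0, 0, -0.0042]]
    - [1, [0.1, -0.0867, 0.0083], [0, 0, -0.0083]]
    - [1, [0.15, -0.13, 0.0167], [0, 0, -0.0125]]
    - [1, [0.2, -0.175, 0.0167], [0, 0, -0.0167]]
    - [1, [0.25, -0.2183, 0.025], [0, 0, -0.0208]]
    - [1, [0.3, -0.2617, 0.025], [0, 0, -0.025]]
    - [1, [0.35, -0.3067, 0.0333], [0, 0, -0.0283]]
    - [1, [0.4, -0.35, 0.0333], [0, 0, -0.0283]]
    - [1, [0.45, -0.3933, 0.0333], [0, 0, -0.0283]]
    - [1, [0.5, -0.4383, 0.0333], [0, 0, -0.0283]]
    - [1, [0.55, -0.4817, 0.0417], [0, 0, -0.0283]]
    - [1, [0.6, -0.525, 0.0417], [0, 0, -0.0283]]
    - [1, [0.65, -0.57, 0.05], [0, 0, -0.0283]]
    - [1, [0.7, -0.6133, 0.0517], [0, 0, -0.0283]]
    - [1, [0.7417, -0.65, 0.0517], [0, 0, -0.0283]]
    - [1, [0.7683, -0.6733, 0.0517], [0, 0, -0.0283]]
    - [1, [0.7683, -0.6733, 0.0517], [0, 0, -0.0283]]
    - [1, [0.7683, -0.6733, 0.0517], [0, 0, -0.0283]]

```text
time: 1.65
tool_pos: [0.5099, -0.1144, 0.2]
orientation: [-3.141, 0.0, 0.329]
ft_force: [-0.4, 0.6, -0.6]
opening: -0.0004
grasp_force: 0.0
```

```bash
python3 - <<'E'
from p import *
d=snap("wrist");pickle.dump(d,open("w1.pkl","wb"))
cv2.imwrite("pics/w1.png",d["image"][:,:,::-1])
s=ctrl.state();print(s["time"],s["tool_pos"],s["orientation"],s["ft_force"],s["opening"])
print(proj(d,[W(-.085,.031,.117),W(-.036,-.018,.158),W(-.085,.05,.1)]).round(0))
E
```

```text
1.7 [ 0.50912451 -0.1159441   0.20007051] [3.14148325e+00 1.08849565e-03 3.26746786e-01] [-0.58780908 -1.07134577 -0.26260737] 0.0002912163724125692
[[264. 213.]
 [345. 147.]
 [241. 206.]]
```

View pics/w1.png

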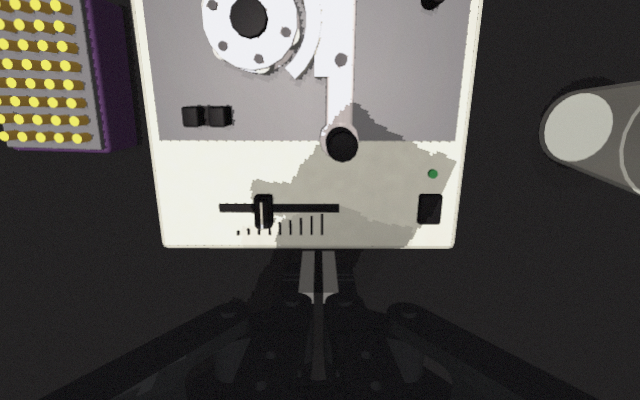

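The wrist view shows the cap at (262,211), the post top at (342,145) and the zero end of the slot to the left, at about (222,208). All agree with my predictions to about 2–3 px. I'll descend to the right of the cap.

Scaled: 0.093 m / 0.6 = 0.155, -0.031 m / 0.6 = -0.0517.

Call:
servo_tool:
  steps:
    - [1, [0, 0, 0.05], [0, 0, 0]]
    - [1, [0, 0, 0.1], [0, 0, 0]]
    - [1, [0, 0, 0.1333], [0, 0, 0]]
    - [1, [0, 0, 0.155], [0, 0, 0]]
    - [1, [0, 0, 0.155], [0, 0, 0]]
    - [1, [0, -0.0167, 0.155], [0, 0, 0]]
    - [1, [0, -0.0267, 0.155], [0, 0, 0]]
    - [1, [0, -0.0333, 0.155], [0, 0, 0]]
    - [1, [0, -0.04, 0.155], [0, 0, 0]]
    - [1, [0, -0.0467, 0.155], [0, 0, 0]]
    - [1, [0, -0.0517, 0.155], [0, 0, 0]]
    - [1, [0, -0.055, 0.155], [0, 0, 0]]
    - [1, [0, -0.055, 0.155], [0, 0, 0]]

```text
time: 2.78
tool_pos: [0.4994, -0.0842, 0.1078]
orientation: [3.141, -0.001, 0.327]
ft_force: [0.6, -0.8, 1.0]
opening: 0.0003
grasp_force: 0.6
```

```bash
python3 - <<'E'
from p import *
s=ctrl.state();print(s["time"],s["tool_pos"],Rz.T@(s["tool_pos"][:2]-o),s["ft_force"],Rz.T@s["ft_force"][:2])
E
```

```text
2.7833 [ 0.49943885 -0.08416358  0.107786  ] [-0.08454261  0.02738987] [ 0.63752719 -0.75684185  1.02796786] [ 0.3611974  -0.92129635]
```

Scaled: -0.005 m / 0.6 = -0.0083, -0.004 m / 0.6 = -0.0067.

Call:
servo_tool:
  steps:
    - [1, [0, -0.0033, 0], [0, 0, 0]]
    - [1, [0, -0.0067, 0], [0, 0, 0]]
    - [1, [0, -0.0083, 0], [0, 0, 0]]
    - [1, [0, -0.0083, 0], [0, 0, 0]]

```text
time: 3.12
tool_pos: [0.4977, -0.0795, 0.1074]
orientation: [3.142, -0.001, 0.326]
ft_force: [1.4, -0.1, 2.0]
opening: 0.0002
grasp_force: 0.9
```

```bash
python3 - <<'E'
from p import *
s=ctrl.state();print(s["time"],s["tool_pos"],Rz.T@(s["tool_pos"][:2]-o),s["ft_force"],Rz.T@s["ft_force"][:2])
d=snap("wrist");im=d["image"][120:280,170:370];cv2.imwrite("pics/w2.png",cv2.resize(im,None,fx=4,fy=3.7)[:,:,::-1])
print(proj(d,[W(-.085,.05,.117),W(-.085,.05,.1)]))
E
```

```text
3.1167 [ 0.49767037 -0.07951348  0.10737253] [-0.08472674  0.03236149] [ 1.37625407 -0.07053655  1.98445622] [ 1.28097516 -0.5080879 ]
[[275.5897989  282.13119176]
 [279.81208558 263.84253119]]
```

View pics/w2.png

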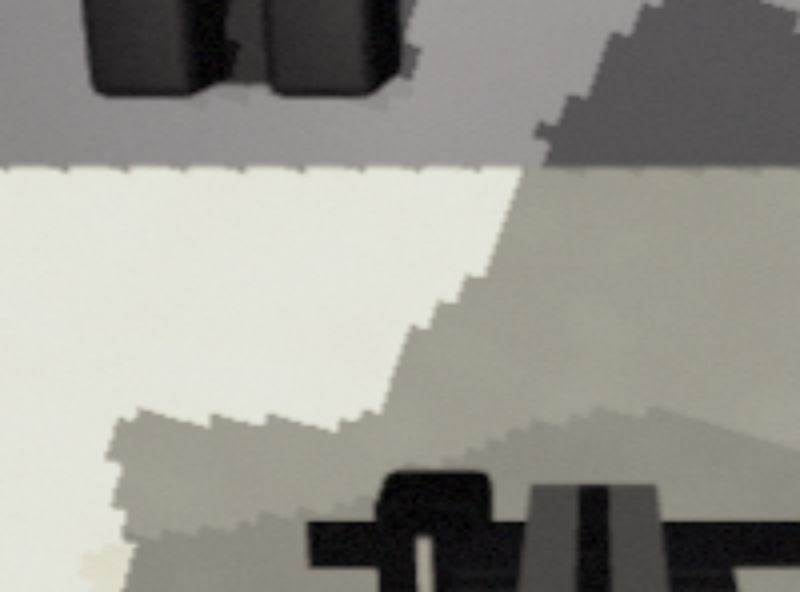

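The cap's left edge is at about x=385 in this crop and the slot end is at 308, so about 5 mm of travel may remain. The finger stands at 520–665. I'll push on.

Scaled: -0.007 m / 0.6 = -0.0117, -0.006 m / 0.6 = -0.01.

Call:
servo_tool:
  steps:
    - [1, [0, -0.0033, 0], [0, 0, 0]]
    - [1, [0, -0.0067, 0], [0, 0, 0]]
    - [1, [0, -0.01, 0], [0, 0, 0]]
    - [1, [0, -0.0117, 0], [0, 0, 0]]
    - [1, [0, -0.0117, 0], [0, 0, 0]]

```text
time: 3.58
tool_pos: [0.4963, -0.076, 0.1075]
orientation: [3.137, -0.002, 0.324]
ft_force: [3.5, -7.6, -1.0]
opening: -0.0002
grasp_force: 3.8
```

```bash
cat > st.py <<'E'
from p import *
s=ctrl.state();print(s["time"],s["tool_pos"].round(4),(Rz.T@(s["tool_pos"][:2]-o)).round(4),"F",s["ft_force"].round(2),"Fpump",(Rz.T@s["ft_force"][:2]).round(2),s["opening"],s["grasp_force"])
E
python3 st.py
```

```text
3.5833 [ 0.4963 -0.076   0.1075] [-0.0849  0.0361] F [ 3.54 -7.63 -0.96] Fpump [ 0.91 -8.36] -0.00020867966351349602 3.7819976918399334
```

The force rose to 8.4 N with no further movement, so the cap is against its zero stop. I'll press slightly more, back off and lift.

Call:
servo_tool:
  steps:
    - [1, [0, -0.0033, 0], [0, 0, 0]]
    - [1, [0, -0.0033, 0], [0, 0, 0]]
    - [1, [0, -0.0033, 0], [0, 0, 0]]
    - [1, [0, 0.0133, 0], [0, 0, 0]]
    - [1, [0, 0.02, 0], [0, 0, 0]]
    - [1, [0, 0.02, -0.05], [0, 0, 0]]
    - [1, [0, 0.02, -0.1], [0, 0, 0]]
    - [-0.2, [0, 0.02, -0.1533], [0, 0, 0]]
    - [-0.2, [0.0333, 0.05, -0.1533], [0, 0, 0]]
    - [-0.2, [0.0333, 0.05, -0.1533], [0, 0, 0]]
    - [-0.2, [0.0333, 0.05, -0.1533], [0, 0, 0]]

```text
time: 4.5
tool_pos: [0.5239, -0.0948, 0.1993]
orientation: [-3.141, -0.0, 0.326]
ft_force: [-1.4, -0.0, -0.6]
opening: 0.0484
grasp_force: 0.0
```

```bash
python3 st.py; python3 - <<'E'
from p import *
d=snap("wrist");cv2.imwrite("pics/w3.png",d["image"][:,:,::-1])
print(proj(d,[W(-.085,.05,.117),W(-.036,-.017,.158),W(-.085,.0,.1)]).round(1))
print(rel(W(-.036,-.017,.128)))
E
```

```text
4.5 [ 0.5239 -0.0948  0.1993] [-0.0648  0.0095] F [-1.4  -0.04 -0.56] Fpump [-1.34  0.41] 0.048386948138093265 0.0
[[258.  241.6]
 [369.2 184.6]
 [331.7 232.6]]
(array([30. , 27.4, 70.5]), array([-0.11,  0.12,  0.  ]))
```

View pics/w3.png

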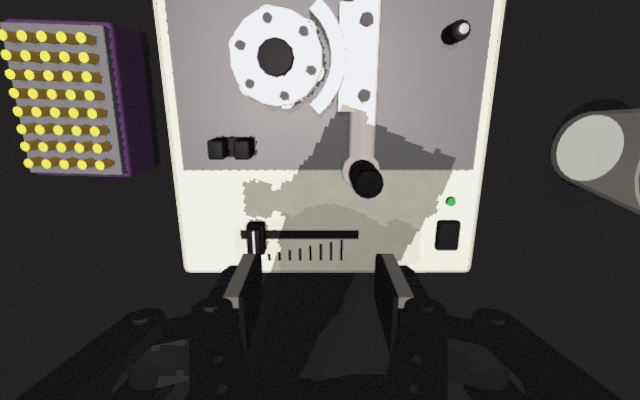

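The cap now stands at (256,238) at the left end of the slot, where zero was predicted. The post top is at (369,183), which also matches the prediction. Next I'll grasp the post.

Scaled: 0.07 m / 0.6 = 0.1167, 0.055 m / 0.6 = 0.0917.

Call:
servo_tool:
  steps:
    - [-0.2, [0.025, 0.0233, 0], [0, 0, 0]]
    - [-0.2, [0.05, 0.045, 0], [0, 0, 0]]
    - [-0.2, [0.05, 0.045, 0], [0, 0, 0]]
    - [-0.2, [0.05, 0.045, 0.05], [0, 0, 0]]
    - [-0.2, [0.05, 0.045, 0.0917], [0, 0, 0]]
    - [-0.2, [0.05, 0.045, 0.1167], [0, 0, 0]]
    - [-0.2, [0.05, 0.045, 0.1167], [0, 0, 0]]
    - [0.2, [0.05, 0.045, 0.1167], [0, 0, 0]]
    - [0.5, [0.05, 0.045, 0.1167], [0, 0, 0]]
    - [0.8, [0.05, 0.045, 0.1167], [0, 0, 0]]
    - [0.8, [0.05, 0.045, 0.1167], [0, 0, 0]]
    - [0.8, [0.05, 0.045, 0.1167], [0, 0, 0]]
    - [0.8, [0.05, 0.045, 0.1167], [0, 0, 0]]
  squeeze: 40

```text
time: 5.63
tool_pos: [0.561, -0.1104, 0.1305]
orientation: [-3.141, -0.001, 0.327]
ft_force: [-3.3, 3.8, 5.4]
opening: 0.0149
grasp_force: 39.2
```

```bash
python3 st.py; python3 - <<'E'
from p import *
# arc plan: about pivot, from current commanded pose; shifts in tool axes (tool x=pump x, y=-pump y, z down), turn about tool z is -angle
s=ctrl.state();p=Rz.T@(s["tool_pos"][:2]-o);print(R.from_euler('xyz',s["orientation"]).as_matrix().round(3).tolist())
for a in np.arange(.05,.72,.05):print(round(a,2),round(130*(1-np.cos(a)),1),round(130*np.sin(a),1),round(-np.degrees(a),1))
E
```

```text
5.6333 [ 0.561  -0.1104  0.1305] [-0.0346 -0.0172] F [-3.35  3.77  5.39] Fpump [-1.97  4.64] 0.014854153572649149 39.22148108482361
[[0.947, 0.321, 0.001], [0.321, -0.947, 0.001], [0.001, -0.0, -1.0]]
0.05 0.2 6.5 -2.9
0.1 0.6 13.0 -5.7
0.15 1.5 19.4 -8.6
0.2 2.6 25.8 -11.5
0.25 4.0 32.2 -14.3
0.3 5.8 38.4 -17.2
0.35 7.9 44.6 -20.1
0.4 10.3 50.6 -22.9
0.45 12.9 56.5 -25.8
0.5 15.9 62.3 -28.6
0.55 19.2 67.9 -31.5
0.6 22.7 73.4 -34.4
0.65 26.5 78.7 -37.2
0.7 30.6 83.7 -40.1
```

Scaled: 0.0623 m / 0.6 = 0.1038, -0.001 m / 0.6 = -0.0017, -28.6 degrees / 120 = -0.2383.

Call:
servo_tool:
  steps:
    - [0.8, [0, 0.005, -0.0017], [0, 0, -0.0117]]
    - [0.8, [0.0003, 0.0108, -0.0033], [0, 0, -0.0242]]
    - [0.8, [0.001, 0.0217, -0.0033], [0, 0, -0.0475]]
    - [0.8, [0.0025, 0.0323, -0.0033], [0, 0, -0.0717]]
    - [0.8, [0.0043, 0.043, -0.0033], [0, 0, -0.0958]]
    - [0.8, [0.0067, 0.0537, -0.0033], [0, 0, -0.1192]]
    - [0.8, [0.0097, 0.064, -0.0033], [0, 0, -0.1433]]
    - [0.8, [0.0132, 0.0743, -0.0033], [0, 0, -0.1675]]
    - [0.8, [0.0172, 0.0843, -0.0033], [0, 0, -0.1908]]
    - [0.8, [0.0215, 0.0942, -0.0033], [0, 0, -0.215]]
    - [0.8, [0.0265, 0.1038, -0.0033], [0, 0, -0.2383]]
    - [0.8, [0.0265, 0.1038, -0.0033], [0, 0, -0.2383]]

```text
time: 6.63
tool_pos: [0.5959, -0.1638, 0.1306]
orientation: [-3.139, -0.001, 0.828]
ft_force: [-0.9, 7.0, -0.7]
opening: 0.0147
grasp_force: 40.4
```

```bash
cat >> st.py <<'E'
p=Rz.T@(s["tool_pos"][:2]-o)-[.094,-.018];print("R",np.hypot(*p),"angle",np.arctan2(-p[1],-p[0]))
E
python3 st.py;python3 - <<'E'
from math import *
for a in(.05,.1,.15,.2,.22):print(a,130*(1-cos(a)),130*sin(a),-degrees(a))
E
```

```text
6.6333 [ 0.5959 -0.1638  0.1306] [-0.0188 -0.079 ] F [-0.95  6.98 -0.69] Fpump [1.34 6.91] 0.014726719677577955 40.434919595718384
R 0.1281821045221381 angle 0.49568917575599153
0.05 0.16246614865438325 6.497292005188183 -2.8647889756541165
0.1 0.6494585138566433 12.97834416408766 -5.729577951308233
0.15 1.4597598683145085 19.4269572215679 -8.594366926962348
0.2 2.5913448806385886 25.82701300335796 -11.459155902616466
0.22 3.1333315870212832 28.369851000513012 -12.60507149287811
```

Scaled: 0.021 m / 0.6 = 0.035, 0.019 m / 0.6 = 0.0317, -9 degrees / 120 = -0.075.

Call:
servo_tool:
  steps:
    - [0.8, [0.0002, 0.0083, 0], [0, 0, -0.0167]]
    - [0.8, [0.0007, 0.0167, 0], [0, 0, -0.0367]]
    - [0.8, [0.0015, 0.025, 0], [0, 0, -0.055]]
    - [0.8, [0.0023, 0.0317, 0], [0, 0, -0.07]]
    - [0.8, [0.0028, 0.035, 0], [0, 0, -0.075]]
    - [0.8, [0.0028, 0.035, 0], [0, 0, -0.075]]
    - [0.8, [0.0028, 0.035, 0], [0, 0, -0.075]]

```text
time: 7.22
tool_pos: [0.6107, -0.1755, 0.1306]
orientation: [-3.136, -0.001, 0.984]
ft_force: [-2.7, 7.4, -0.7]
opening: 0.0149
grasp_force: 40.5
```

```bash
python3 st.py
```

```text
7.2167 [ 0.6107 -0.1755  0.1306] [-0.0084 -0.0948] F [-2.72  7.38 -0.69] Fpump [-0.21  7.86] 0.014884908253697588 40.52960157394409
R 0.12805599452497235 angle 0.6435059139081074
```

Scaled: 0.005 m / 0.6 = 0.0083, 0.004 m / 0.6 = 0.0067, -0.5 degrees / 120 = -0.0042.

Call:
servo_tool:
  steps:
    - [0.8, [0.0002, 0.0033, 0], [0, 0, -0.0042]]
    - [0.8, [0.0002, 0.0067, 0], [0, 0, -0.0042]]
    - [0.8, [0.0002, 0.0083, 0], [0, 0, -0.0042]]
    - [0.8, [0.0002, 0.0083, 0], [0, 0, -0.0042]]
    - [0.8, [0.0002, 0.0083, 0], [0, 0, -0.0042]]

```text
time: 7.63
tool_pos: [0.611, -0.1758, 0.1305]
orientation: [-3.127, 0.001, 0.993]
ft_force: [-13.3, 11.2, 8.0]
opening: 0.0145
grasp_force: 42.0
```

```bash
python3 st.py; python3 - <<'E'
from p import *
d=snap("scene");im=d["image"][155:285,160:330];e=snap("wrist")["image"]
cv2.imwrite("pics/s4.png",np.vstack([cv2.resize(im,(400,300),interpolation=2),cv2.resize(e,(400,250))])[:,:,::-1])
E
```

```text
7.6333 [ 0.611  -0.1758  0.1305] [-0.0083 -0.0951] F [-13.26  11.2    7.98] Fpump [-8.96 14.86] 0.014468443865402913 42.03221619129181
R 0.12811708902109553 angle 0.6461952716153682
```

View pics/s4.png

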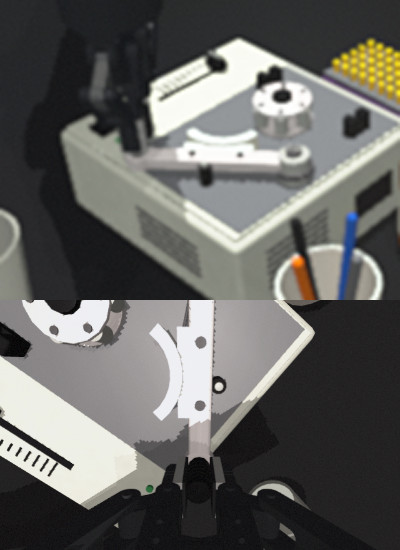

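The arm moved 0.4 mm while the force rose to about 17 N. The pictures show the bar against the pin (wrist part, near (217,385)), the post gripped, and the cap at the zero end of its slot. I'll hand in.

```bash
python3 -c "
from cell import ctrl
print(ctrl.close_job())"
```

```text
the job is handed in; nothing more can be done
None
```

The speed control is at zero, the gripper is holding the pressure arm open against its stop pin, the tip box, bottle, beaker and pen cup were not touched, and the job is handed in; the hand-in returned no verdict.

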